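# Pack the accessory case under its sliding tray

### The arm

A 6-joint arm with a two-finger parallel gripper is mounted at the origin on the work surface. World frame = base frame: x ahead of the robot, y to its left, z up, the work surface at z = 0. Lengths are in m, angles in rad, forces in N, time in s.
With the tool pointing down it reaches from about 0.3 to 0.775 m from the base axis. Payload 14.6 kg.
Tool frame: the origin (TCP) lies at the very end of the fingers, on their centre line; the grasp point (between the pads) lies 19 mm behind it; z points along the fingers, y is the line along which they close (so a half turn about z gives the same grasp; the last joint's range is limited). The gripper opens to 94 mm and grips with 3 to 60 N. Pads are 16 mm wide; open, the fingers measure 119 mm over their backs; the gripper's body (75 mm by 177 mm) begins 78 mm behind the grasp point.
Start: joints at [-1.402, 0.3, 1.521, -0, 1.321, -0.067], TCP at [0.128, -0.535, 0.18] pointing down, gripper open.
Joint ranges: [-3.03, 3.03], [-0.79, 2.21], [0.23, 2.52], [-1.04, 4.18], [0, 3.07], [-2.55, 2.55]. Speed limits (rad/s): [2.22, 2.22, 2.57, 3.14, 3.14, 3.14].

### API

Orientations are given as a rotation vector (axis times angle).
In Python, from cell import ctrl gives the robot as it stands. Calls block until the motion is done:
- ctrl.reach(position, orientation): joint-space move of the TCP to a pose.
- ctrl.move_straight(position, rot=None, rate=0.15): straight line of the TCP; rot=None keeps the orientation; rate is the mean speed in m/s.
- ctrl.set_joints(angles): joint-space move.
- ctrl.command_gripper(opening, squeeze=None): finger opening in m; squeeze is the grip in N (None keeps the last); returns when the fingers have stopped.
- ctrl.dwell(seconds).
- ctrl.inverse_kinematics(position, orientation): joint angles nearest the present ones, or None.
- ctrl.camera(name): name is "scene" or "top" or "wrist"; returns (picture, depth): 480x640x3 uint8, red, green, blue; 480x640 float32, m along the optical axis (not along the pixel's ray), 0 where there is no reading.
- ctrl.calibration(name): a dict with "fx", "fy", "cx", "cy" (pixels), "k1" (the pictures are not rectified: a ray, as slopes to the right and down, at radius r is drawn at 1 + k1 r^2 times it, then the intrinsics apply), "position" and "rotation" of the camera in the world. Camera axes: x right, y up, looking along -z (the intrinsics and any distortion apply to the point x, -y, -z); pixel columns grow to the right and rows downward; lengths in m; the calibration is good to about 2 mm. A picture is of the moment at which its call begins: read the wrist's pose just before it. calibration takes no time and is no camera call; for the wrist camera it gives the pose at the moment of the call.
A pose or a line that the arm cannot do raises ctrl.PlanningError and nothing moves.
- ctrl.sign_off(): hands the job in; it is judged then, once.
Readings, each from a call of its own:
- ctrl.current_time(): time.
- ctrl.current_joints(): joint angles.
- ctrl.current_dq(): joint speeds.
- ctrl.current_joint_efforts(): joint torques, N m.
- ctrl.current_tcp_pos(): TCP position.
- ctrl.current_ee_rot(): TCP orientation.
- ctrl.current_wrist_force(): force on the tool from outside, world axes, zero at the start.
- ctrl.current_ft_torque(): the same for the moment, N m.
- ctrl.current_gripper_width(): finger opening in m.
- ctrl.current_grasp_force(): force on a finger pad.
Only numpy, scipy, OpenCV 4.12 (cv2) and the standard library are available. Lean on these libraries where they do the work, as an engineer would, in place of code of your own. Each camera call takes 0.05 s, during which the arm holds its last target. There are 200 camera calls.

### The job

Slide the case's frosted tray all the way back to its far stop to uncover the well, and pack into the well every flashlight, comb, glasses case, ring box and polish tin that is lying about on the shelf (not all of them are always there). Then slide the tray all the way home to its near stop, shut over them, and leave the vase, jars, dish and other things on the shelf where they stand.

Things in the scene. Friction and masses are not known exactly. Their poses are not given: they have to be found in the camera images.
- case: blue-grey plastic case, fixed, 363 long (its x) by 287 wide (its y). Origin: under the centre of its open well, at shelf level; +x runs away from the robot, z up. Well 170 (x) by 275 (y) inside, walls 6 thick, floor at 6, rim at 60; white rails along both long sides (y = +-140) rise to 72. Behind the well (x = 85 to 272) is a closed deck at 60 where the tray parks, with a raised end stop
- tray (a joint): slide of the frosted acrylic tray along the case's x, m: 0 = home at the near stop, covering the whole well; 0.175 = at the far stop, well uncovered. Stays where left; moves with about 3 N. The tray is 178 by 270, its underside 62 and its edge 78 above the shelf: anything in the well standing higher than 62 blocks it
- tray_grip (a point): grip point of the tray's dark wooden bar handle, 24 thick along the case's x, 70 along its y, from 67 to 105 above the shelf; the point is 10 below its top and moves with the tray; axes as the case
- flashlight: chrome flashlight, 150 long (x), round body 28 in diameter, hexagonal head (its +x end, 38 long) and tail cap (16 long) 32 across flats; origin at its middle
- comb: bamboo comb lying flat, 150 (x) by 36 (y) by 12 thick (z); origin at its middle
- glasses_case: dark red hard glasses case, 150 (x) by 46 (y) by 36 high (z); origin at its middle
- ring_box: dark blue ring box with a brass line, 70 (x) by 52 (y) by 36 high (z); origin at its middle
- polish_tin: bright metal polish tin with a green top, 70 (x) by 52 (y) by 30 high (z); origin at its middle
- vase: bystander: black ceramic vase, 84 across, 105 high; origin under its centre
- cologne: bystander: amber jar with a brass cap, 56 across, 85 high; origin under its centre
- dish: bystander: white ceramic trinket bowl, 90 across, 30 high; origin under its centre

How it is judged:
On the way, in this order (a step that is already met when the one before it is completed fails the run):
1. the tray is slid back to its far stop (value of joint tray above 0.17 m), for 0.2 s.
2. every item present lies in the well (x of flashlight in the frame of case between -0.08 and 0.08 m and y of flashlight in the frame of case between -0.13 and 0.13 m and z of flashlight in the frame of case between 0 and 0.055 m and x of comb in the frame of case between -0.08 and 0.08 m and y of comb in the frame of case between -0.13 and 0.13 m and z of comb in the frame of case between 0 and 0.055 m and x of glasses_case in the frame of case between -0.08 and 0.08 m and y of glasses_case in the frame of case between -0.13 and 0.13 m and z of glasses_case in the frame of case between 0 and 0.055 m and x of ring_box in the frame of case between -0.08 and 0.08 m and y of ring_box in the frame of case between -0.13 and 0.13 m and z of ring_box in the frame of case between 0 and 0.055 m and x of polish_tin in the frame of case between -0.08 and 0.08 m and y of polish_tin in the frame of case between -0.13 and 0.13 m and z of polish_tin in the frame of case between 0 and 0.055 m and linear speed of each of flashlight, comb, glasses_case, ring_box, polish_tin below 0.03 m/s), for 0.2 s.
3. the tray is slid home to its near stop (value of joint tray below 0.005 m), for 0.2 s.
At the end, for the whole second after the job is handed in: the tray is home (within 5 mm of its near stop), and the middle of every item present is inside the well, within 80 mm of its centre along the slide, 130 mm across it, and below 55 mm; all at rest (all of step 2 and value of joint tray below 0.005 m); the robot touches nothing.
It fails at once if the vase is tipped or shoved more than 4 cm (distance of vase from where it was at the start of the episode above 0.04 m or angle between vase's own z axis and vertical above 0.5 rad).
It fails at once if the cologne is tipped or shoved more than 4 cm (distance of cologne from where it was at the start of the episode above 0.04 m or angle between cologne's own z axis and vertical above 0.5 rad).
It fails at once if the dish is tipped or shoved more than 4 cm (distance of dish from where it was at the start of the episode above 0.04 m or angle between dish's own z axis and vertical above 0.5 rad).
Of flashlight, comb, glasses_case, ring_box, polish_tin only 3 to 5 are there at a start; the rules pass over those that are not, and their reading is None.
At some moment in a run one of flashlight, comb, glasses_case, ring_box, polish_tin may be knocked a few centimetres aside while the robot is not near it.
Once in a run the grip may slacken for a moment while it holds something.
It also fails if it takes over 210 s, if anything falls off the work surface, if the arm or the gripper's body presses on something with over 40 N, if the wrist force passes 120 N, or if a joint passes its speed limit or range.

## Working session

There is one attempt and no reset: what is moved stays moved. The work goes in short steps, each a Python script; the robot and the scene stay as the last script left them, time stands still between calls to the robot, and variables do not carry over. Pictures are saved under pics/ and viewed, at most 14 in all, crops included, and the job is handed in when it is done.

```bash
ls; mkdir -p pics
cat > h.py <<'E'
import numpy as np, cv2
from scipy.spatial.transform import Rotation as R
from cell import ctrl
def snap(n,f=None):
    c=ctrl.calibration(n); p,d=ctrl.camera(n)
    if f: cv2.imwrite('pics/'+f,p[:,:,::-1])
    return p,d,c
def rays(c,uv):
    uv=np.asarray(uv,float).reshape(-1,2)
    K=np.array([[c['fx'],0,c['cx']],[0,c['fy'],c['cy']],[0,0,1]])
    s=cv2.undistortPoints(uv.reshape(-1,1,2),K,np.array([c['k1'],0,0,0.])).reshape(-1,2)
    Rm=np.asarray(c['rotation']); Rm=Rm if Rm.shape==(3,3) else R.from_rotvec(Rm).as_matrix()
    return np.asarray(c['position']),np.c_[s[:,0],-s[:,1],-np.ones(len(s))]@Rm.T
def onplane(c,uv,z):
    o,d=rays(c,uv); return o+d*((z-o[2])/d[:,2])[:,None]
def pts(c,dep):
    v,u=np.mgrid[0:480,0:640]
    o,d=rays(c,np.c_[u.ravel(),v.ravel()])
    P=o+d*dep.reshape(-1,1); P[dep.ravel()==0]=np.nan
    return P.reshape(480,640,3)
E
python3 - <<'E'
from h import *
for n in('scene','top'):
    p,d,c=snap(n,n+'0.png'); print(n,c)
    np.savez(n+'0.npz',p=p,d=d)
print(ctrl.current_ee_rot(),ctrl.current_time())
E
```

```text
pics
scene {'fx': 506.73394913822574, 'fy': 506.73394913822574, 'cx': 317.18873033401246, 'cy': 237.29792164376036, 'k1': -0.1125631190793529, 'position': array([1.20077854, 0.27296443, 0.96193204]), 'rotation': array([0.40009234, 0.7566725 , 2.10738977])}
top {'fx': 608.8113756564891, 'fy': 608.8113756564891, 'cx': 309.8954258965706, 'cy': 227.59559820084104, 'k1': -0.03827277602687122, 'position': array([ 0.49483965, -0.14328588,  1.13473698]), 'rotation': array([ 0.10734772, -0.07299188, -1.5721058 ])}
[-3.11876506e+00 -3.69411423e-01  2.88340499e-05] 0.1
```

View pics/scene0.png

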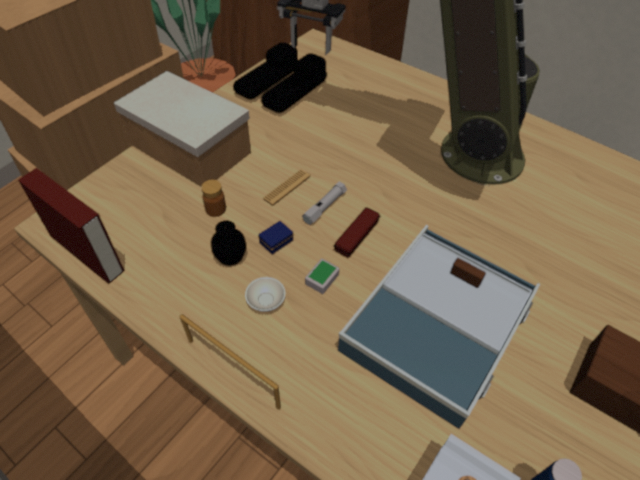

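View pics/top0.png

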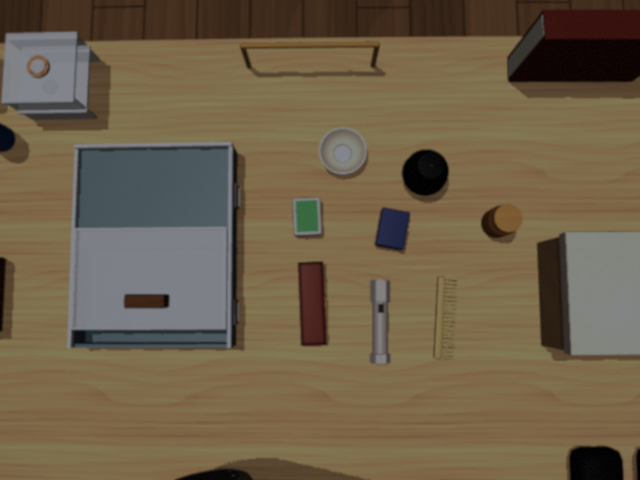

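The scene view and the top view both show all five items. In the top view: tin (307,217), ring box (393,229), glasses case (312,303), flashlight (380,321), comb (443,318). The bystanders are the dish (343,151), vase (425,172) and jar (502,220). The case spans (72–236, 145–346), with its bar handle at (146,301). The tray is nearly home.

```bash
cat >> h.py <<'E'
def hmask(n='top',lo=0.006,hi=0.2,s=None):
    p,d,c=s or snap(n); P=pts(c,d)
    m=((P[...,2]>lo)&(P[...,2]<hi)).astype(np.uint8)
    return p,P,c,cv2.morphologyEx(m,cv2.MORPH_OPEN,np.ones((3,3),np.uint8))
def blobs(s=None,box=(250,530,115,400),lo=0.006,amin=150):
    p,P,c,m=hmask('top',lo,0.2,s); out=[]
    w=np.zeros_like(m); w[box[2]:box[3],box[0]:box[1]]=1
    for k in cv2.findContours(m*w,cv2.RETR_EXTERNAL,cv2.CHAIN_APPROX_NONE)[0]:
        if cv2.contourArea(k)<amin: continue
        mm=cv2.drawContours(np.zeros_like(m),[k],-1,1,-1)>0
        zt=np.nanpercentile(P[mm][:,2],80)
        q=onplane(c,k.reshape(-1,2),zt)[:,:2]
        (x,y),(a,b),th=cv2.minAreaRect((q*1000).astype(np.float32))
        if a<b: a,b,th=b,a,th+90
        hsv=cv2.cvtColor(p,cv2.COLOR_RGB2HSV)[mm]
        out.append(dict(px=k.reshape(-1,2).mean(0).round(),xy=np.array([x,y])/1000,L=a,W=b,th=(th+90)%180-90,zt=zt,hsv=np.median(hsv,0)))
    return out
E
python3 - <<'E'
from h import *
np.set_printoptions(precision=4,suppress=True)
S={}
for n in('scene','top'):
    z=np.load(n+'0.npz'); S[n]=(z['p'],z['d'],ctrl.calibration(n))
for b in blobs(S['top']): print(b['px'],b['xy'],'%.1f %.1f th%.1f z%.4f'%(b['L'],b['W'],b['th'],b['zt']),b['hsv'])
P=pts(S['top'][2],S['top'][1])
for uv in [(280,400),(480,400),(300,100),(76,250),(234,250),(146,301),(150,270),(150,200),(150,338),(150,147)]: print(uv,P[uv[1],uv[0]])
# case: bounding of pts with z>0.05
m=((P[...,2]>0.05)&(P[...,2]<0.12)); m[:,245:]=0; m[:135]=0; m[360:]=0;m[:,:60]=0
q=P[m][:,:2]; print(cv2.minAreaRect((q*1000).astype(np.float32)))
m=((P[...,2]>0.085)&(P[...,2]<0.12)); m[:,245:]=0; m[:135]=0; m[360:]=0;m[:,:60]=0
q=P[m]; print(len(q),cv2.minAreaRect((q[:,:2]*1000).astype(np.float32)),np.median(q[:,2]))
# two-view triangulation of colour centroids
masks={'glasses':((0,80,40),(12,255,160)),'ring':((105,120,30),(130,255,255)),'tin':((50,100,60),(80,255,255))}
box={'scene':(220,400,160,300),'top':(250,470,180,370)}
for k,(lo,hi) in masks.items():
    L=[]
    for n in S:
        h=cv2.inRange(cv2.cvtColor(S[n][0],cv2.COLOR_RGB2HSV),lo,hi); x0,x1,y0,y1=box[n]
        w=np.zeros_like(h); w[y0:y1,x0:x1]=h[y0:y1,x0:x1]
        v,u=np.nonzero(w); o,d=rays(S[n][2],[[u.mean(),v.mean()]]); L.append((o,d[0]/np.linalg.norm(d[0]))); print(k,n,len(u),u.mean(),v.mean(),end=' ')
    A=sum(np.eye(3)-np.outer(d,d) for o,d in L); B=sum((np.eye(3)-np.outer(d,d))@o for o,d in L)
    print(np.linalg.solve(A,B))
E
```

```text
[380. 322.] [ 0.4536 -0.2438] 149.4 34.2 th-0.7 z0.0310 [  9.  15. 100.]
[439. 317.] [ 0.4596 -0.3548] 149.0 16.6 th-4.4 z0.0133 [ 20. 114. 126.]
[312. 303.] [ 0.4858 -0.1218] 149.2 46.0 th2.2 z0.0369 [  3. 146.  74.]
[391. 228.] [ 0.6194 -0.2673] 72.2 53.7 th-11.1 z0.0375 [116. 122.  67.]
[501. 220.] [ 0.6268 -0.4517] 73.2 53.0 th-71.9 z0.0858 [ 16. 154. 120.]
[306. 216.] [ 0.6428 -0.1128] 71.4 51.5 th2.7 z0.0319 [ 65. 106. 106.]
[425. 172.] [ 0.7091 -0.3188] 81.7 77.8 th-46.2 z0.1044 [30. 85.  6.]
[342. 150.] [ 0.7677 -0.1791] 87.5 85.5 th-0.4 z0.0271 [ 22.  25. 125.]
(280, 400) [ 0.3097 -0.0636  0.0029]
(480, 400) [ 0.3094 -0.4264  0.0028]
(300, 100) [ 0.8723 -0.1001  0.0029]
(76, 250) [0.5789 0.2937 0.0759]
(234, 250) [0.5821 0.0202 0.0246]
(146, 301) [0.4896 0.1574 0.1048]
(150, 270) [0.5439 0.1628 0.0666]
(150, 200) [0.6703 0.1685 0.0591]
(150, 338) [0.4214 0.1761 0.0089]
(150, 147) [0.7668 0.1699 0.0643]
((590.9969482421875, 159.52017211914062), (364.7496643066406, 295.9211730957031), 0.18983875215053558)
625 ((547.3660278320312, 163.73973083496094), (139.59104919433594, 71.12440490722656), 2.7958924770355225) 0.10412476267159088
glasses scene 879 354.22184300341297 229.9067121729238 glasses top 1979 312.42243557352197 302.97271349166243 [ 0.4863 -0.1249  0.0227]
ring scene 468 275.517094017094 235.1303418803419 ring top 790 393.7113924050633 229.16708860759493 [ 0.6182 -0.2709  0.0231]
tin scene 291 321.8453608247423 271.9518900343643 tin top 557 306.5511669658887 215.63734290843806 [ 0.6435 -0.1121  0.0311]
```

Run:
```python
from h import *
np.set_printoptions(precision=4,suppress=True)
z=np.load('top0.npz'); c=ctrl.calibration('top'); P=pts(c,z['d'])
Z=P[...,2]; X=P[...,0]; Y=P[...,1]
# rails: per x-bin outer/inner edge of pts z in 0.066..0.085
for lo,hi in [(0.26,0.33),(0.0,0.05)]:
    m=(Z>0.069)&(Z<0.085)&(Y>lo)&(Y<hi)&(X>0.4)&(X<0.78)
    x,y=X[m],Y[m]; print(len(x),x.min(),x.max(),np.polyfit(x-0.5,y,1),np.percentile(y,[2,50,98]),np.median(Z[m]))
m=(Z>0.085)&(Z<0.12)&(X<0.56)&(X>.4)&(Y>0.05)&(Y<0.25)
print('handle',cv2.minAreaRect((P[m][:,:2]*1000).astype(np.float32)),np.median(Z[m]))
for u in (110,150,190):
    print(u,[(v,*(P[v,u].round(3)[[0,2]])) for v in list(range(140,156,2))+list(range(222,234,2))+list(range(322,352,2))])
down=lambda yaw:(R.from_euler('z',yaw)*R.from_euler('x',np.pi)).as_rotvec()
for yaw in(np.pi/2,-np.pi/2,0): print(yaw,ctrl.inverse_kinematics([.49,.16,.12],down(yaw)),ctrl.inverse_kinematics([.66,.16,.12],down(yaw)))
```

```text
1474 0.40917236442792093 0.7715177817573571 [0.004  0.2936] [0.2638 0.2966 0.3058] 0.07259314486572566
1223 0.41032218659881414 0.772474508505371 [-0.0001  0.0274] [0.0184 0.025  0.0484] 0.07249634911240355
handle ((489.6178283691406, 161.20849609375), (23.766889572143555, 71.25611877441406), 0.13016879558563232) 0.1041279750399352
110 [(140, np.float64(0.797), np.float64(0.003)), (142, np.float64(0.795), np.float64(-0.002)), (144, np.float64(0.769), np.float64(0.08)), (146, np.float64(0.767), np.float64(0.072)), (148, np.float64(0.766), np.float64(0.062)), (150, np.float64(0.764), np.float64(0.058)), (152, np.float64(0.759), np.float64(0.061)), (154, np.float64(0.755), np.float64(0.061)), (222, np.float64(0.631), np.float64(0.06)), (224, np.float64(0.627), np.float64(0.062)), (226, np.float64(0.623), np.float64(0.063)), (228, np.float64(0.617), np.float64(0.08)), (230, np.float64(0.615), np.float64(0.071)), (232, np.float64(0.612), np.float64(0.068)), (322, np.float64(0.453), np.float64(0.067)), (324, np.float64(0.449), np.float64(0.066)), (326, np.float64(0.446), np.float64(0.067))
[... 2703 characters left out ...]
332, np.float64(0.433), np.float64(0.011)), (334, np.float64(0.428), np.float64(0.003)), (336, np.float64(0.425), np.float64(0.007)), (338, np.float64(0.421), np.float64(0.006)), (340, np.float64(0.418), np.float64(0.007)), (342, np.float64(0.414), np.float64(0.011)), (344, np.float64(0.415), np.float64(0.06)), (346, np.float64(0.411), np.float64(0.058)), (348, np.float64(0.402), np.float64(-0.003)), (350, np.float64(0.399), np.float64(-0.002))]
1.5707963267948966 [ 0.2446  0.2829  1.6903 -0.      1.1684  0.2446] [ 0.1839  0.6394  1.1711 -0.      1.3311  0.1839]
-1.5707963267948966 None None
0 [ 0.2446  0.2829  1.6903 -0.      1.1684  1.8153] [ 0.1839  0.6394  1.1711 -0.      1.3311  1.7547]
```

```bash
cat >> h.py <<'E'
C=np.array([0.5005,0.161])
def down(yaw): return (R.from_euler('z',yaw)*R.from_euler('x',np.pi)).as_rotvec()
E
python3 - <<'E'
from h import *
r=down(np.pi/2)
ctrl.command_gripper(0.06,20)
ctrl.reach([0.4896,0.1612,0.16],r)
ctrl.move_straight([0.4896,0.1612,0.082],rate=0.1)
ctrl.command_gripper(0.0,25); print('w',ctrl.current_gripper_width(),ctrl.current_tcp_pos(),ctrl.current_wrist_force())
p=np.array(ctrl.current_tcp_pos())
ctrl.move_straight([p[0]+0.135,p[1],p[2]],rate=0.08)
for i in range(10):
    ctrl.move_straight([p[0]+0.137+0.002*i,p[1],p[2]],rate=0.05)
    f=ctrl.current_wrist_force(); print(i,f[0].round(1),ctrl.current_tcp_pos()[0].round(4))
    if abs(f[0])>12: break
ctrl.dwell(0.3)
ctrl.command_gripper(0.06)
q=ctrl.current_tcp_pos(); ctrl.move_straight([q[0],q[1],0.2],rate=0.15)
ctrl.reach([0.5,0.161,0.4],down(0))
p,d,c=snap('top','top1.png'); np.savez('top1.npz',p=p,d=d)
p,d,c=snap('wrist','wrist1.png')
for b in blobs(): print(b['px'],b['xy'],'%.1f %.1f th%.1f z%.4f'%(b['L'],b['W'],b['th'],b['zt']))
print(ctrl.current_time())
E
```

```text
w 0.0007127717260377833 [0.48959947 0.16120431 0.08199384] [-0.35484465 -0.13666234 -0.15563917]
0 -0.4 0.6267
1 -1.2 0.6287
2 0.5 0.6307
3 -0.7 0.6327
4 -0.3 0.6347
5 -0.2 0.6367
6 -0.3 0.6387
7 -0.3 0.6407
8 0.1 0.6427
9 0.0 0.6447
[380. 322.] [ 0.45358643 -0.24374138] 149.4 34.2 th-0.7 z0.0312
[440. 319.] [ 0.45955353 -0.35629834] 149.0 19.3 th-3.9 z0.0131
[311. 303.] [ 0.4858197  -0.12176347] 149.2 46.0 th2.2 z0.0369
[392. 228.] [ 0.61932587 -0.26732129] 72.3 53.7 th-11.1 z0.0374
[501. 220.] [ 0.62665326 -0.45213565] 72.4 53.1 th-64.0 z0.0856
[306. 216.] [ 0.64274432 -0.11278473] 71.5 51.5 th2.7 z0.0318
[425. 172.] [ 0.70912482 -0.31880469] 81.7 77.8 th-46.2 z0.1045
[342. 150.] [ 0.76769952 -0.1791342 ] 87.5 85.5 th-0.4 z0.0270
13.675
```

View pics/top1.png

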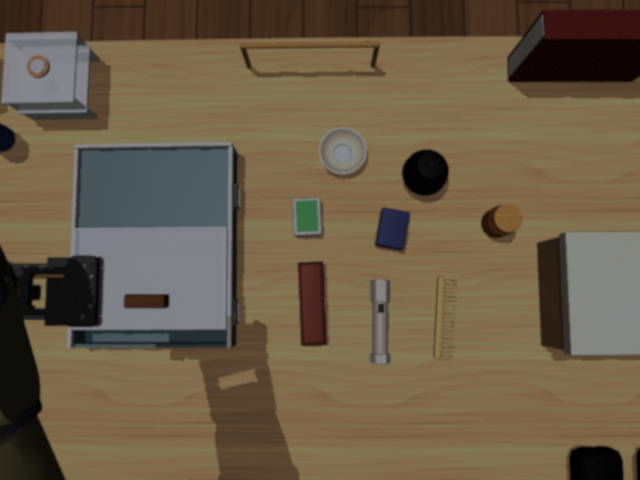

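View pics/wrist1.png

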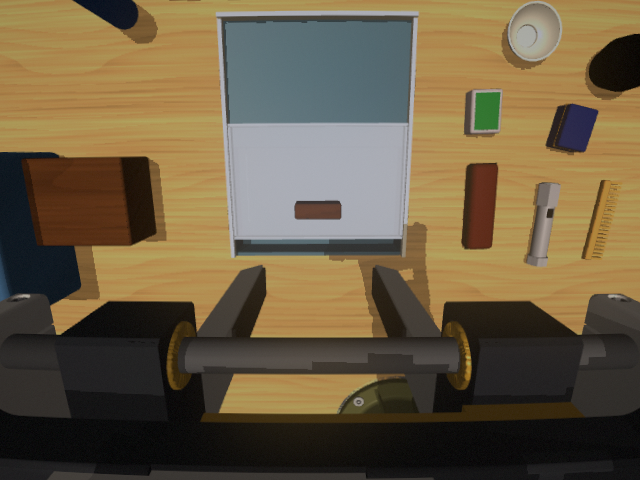

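Both views show that the grip missed: the tray has not moved and the handle is still at (146,301) in the top view. I'll check hand geometry against vision before retrying.

Run:
```python
from h import *
np.set_printoptions(precision=4,suppress=True)
print(ctrl.current_tcp_pos(),ctrl.current_gripper_width(),ctrl.current_ee_rot())
c=ctrl.calibration('wrist'); print(c)
def proj(c,X):
    Rm=R.from_rotvec(c['rotation']).as_matrix(); q=(np.array(X)-c['position'])@Rm; s=q[:2]*[1,-1]/-q[2]; k=1+c['k1']*(s@s)
    return s*k*c['fx']+[c['cx'],c['cy']]
t=ctrl.current_tcp_pos(); print('tcp px',proj(c,t), proj(c,[0.4896,.1612,.102]), [proj(c,t+np.array([0,s,0])) for s in(-.03,.03)])
m=snap('wrist'); P=pts(m[2],m[1])
for uv in [(318,210),(318,180),(250,270),(385,270),(258,268),(378,268),(350,300)]: print(uv,P[uv[1],uv[0]])
# pose for retry: inspect
r=down(np.pi/2)
ctrl.reach([0.4896,0.1612,0.16],r); print(ctrl.current_tcp_pos())
ctrl.move_straight([0.4896,0.1612,0.12],rate=0.1)
snap('wrist','wrist2.png'); snap('scene','scene2.png')
```

```text
[0.5002 0.161  0.3994] 0.059575382210169635 [ 3.1413  0.0007 -0.0016]
{'fx': 337.30270450488035, 'fy': 337.30270450488035, 'cx': 318.57001261709166, 'cy': 238.28692072127242, 'k1': -0.044879358296509235, 'position': array([0.5681, 0.1619, 0.6038]), 'rotation': array([-0.1897,  0.1888, -1.5617])}
tcp px [319.8258 265.2061] [318.8595 209.2393] [array([366.879 , 265.2108]), array([272.7572, 265.1542])]
(318, 210) [0.4889 0.1625 0.1051]
(318, 180) [0.5306 0.1625 0.067 ]
(250, 270) [0.5089 0.1983 0.4338]
(385, 270) [0.5089 0.1264 0.4338]
(258, 268) [0.5086 0.1948 0.4296]
(378, 268) [0.5086 0.1294 0.4295]
(350, 300) [0.2968 0.1007 0.0002]
[0.49   0.1613 0.1605]
```

View pics/wrist2.png

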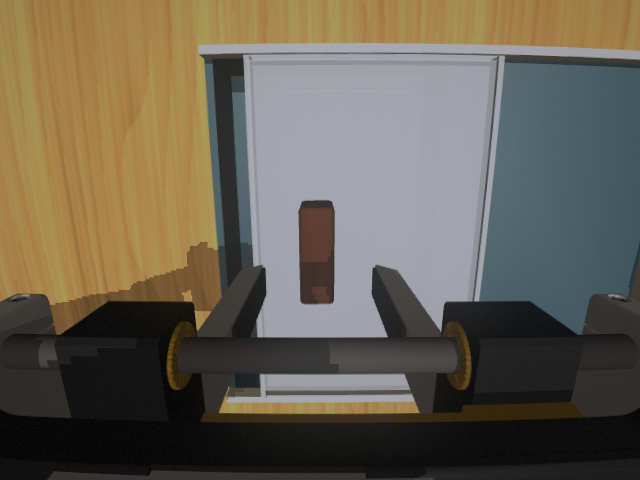

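View pics/scene2.png

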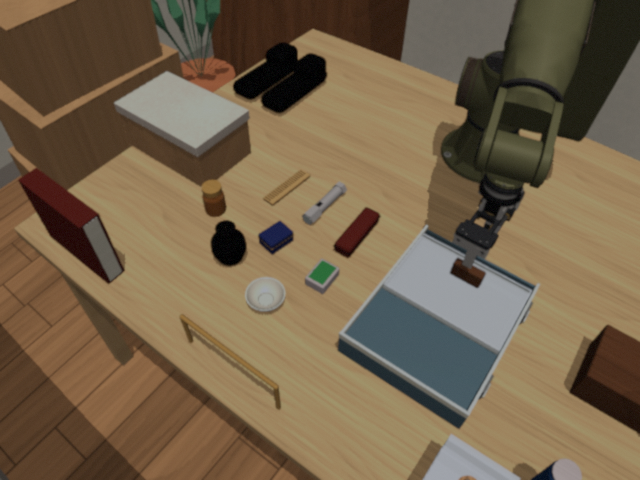

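The wrist view shows the handle at (317,250), centred between the fingers, and the scene view agrees. I'll retry, checking the finger width at each stage.

Run:
```python
from h import *
np.set_printoptions(precision=4,suppress=True)
ctrl.move_straight([0.4896,0.1612,0.079],rate=0.06)
print(ctrl.current_tcp_pos(),ctrl.current_gripper_width(),ctrl.current_wrist_force())
for w in (0.04,0.03,0.022,0.015):
    ctrl.command_gripper(w,25); print(w,ctrl.current_gripper_width(),ctrl.current_grasp_force(),ctrl.current_wrist_force())
snap('wrist','wrist3.png')
```

```text
[0.4898 0.1613 0.0792] 0.05984850173548333 [-0.6989  0.8647 -0.5619]
0.04 0.03972173409432579 0.0 [0.1873 0.6068 0.2385]
0.03 0.02995959855148383 0.0 [-0.4595  0.3368 -0.717 ]
0.022 0.022363667013597398 22.455540597438812 [-0.8944  1.0221  1.065 ]
0.015 0.02204288144710394 24.99961495399475 [-2.3568  0.9627  0.5087]
```

View pics/wrist3.png

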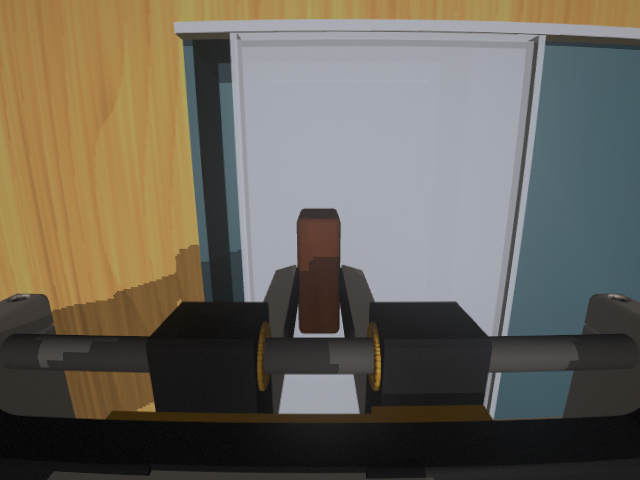

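Gripped now: the bar is between the pads at (319,270), with a width of 22 mm and 25 N. Pushing back.

Run:
```python
from h import *
np.set_printoptions(precision=4,suppress=True)
p=np.array(ctrl.current_tcp_pos())
for i in range(40):
    dx=0.02*(i+1) if i<6 else 0.12+0.002*(i-5)
    ctrl.move_straight([p[0]+dx,p[1],p[2]],rate=0.06)
    f=ctrl.current_wrist_force(); 
    if i%4==0 or i>8: print(i,f.round(1),(ctrl.current_tcp_pos()-p)[0].round(4),ctrl.current_gripper_width())
    if i>5 and abs(f[0])>12 or ctrl.current_gripper_width()<0.01 : break
ctrl.dwell(0.3)
print(ctrl.current_tcp_pos(),ctrl.current_time())
P=snap('wrist','wrist4.png')
```

```text
0 [ 1.8  1.5 -1.1] 0.0208 0.0221705465116831
4 [ 2.3  5.6 -1.6] 0.1004 0.022342772717452313
8 [-0.1  6.5  0.2] 0.1258 0.02247361952103244
9 [-0.3  5.6  1.1] 0.1278 0.022557852038781682
10 [-1.5  5.6  0.6] 0.1298 0.02242263273587754
11 [-0.4  5.4  0.8] 0.1318 0.022149906012151447
12 [-0.7  5.8 -0.3] 0.1337 0.02241157669117196
13 [-0.9  6.   0.7] 0.1358 0.022372820937515202
14 [-1.   6.5  0.5] 0.1378 0.0223986206109481
15 [-1.3  6.   1.1] 0.1398 0.022477844666947643
16 [-0.9  5.9  1.5] 0.1418 0.022710926551898873
17 [-2.1  5.7  0.7] 0.1437 0.022509915287033007
18 [-16.    4.3   8.4] 0.1438 0.02238378118402043
[0.6333 0.1617 0.0789] 24.6
```

```bash
cat >> h.py <<'E'
def show():
    B=blobs()
    for b in B: print(b['px'],b['xy'].round(4),'%.1f %.1f th%.1f z%.4f'%(b['L'],b['W'],b['th'],b['zt']))
    return B
def pick(xy,yaw,h,wopen,wobj,sq):
    r=down(yaw)
    ctrl.command_gripper(wopen,sq)
    ctrl.reach([*xy,0.17],r)
    ctrl.move_straight([*xy,h],rate=0.12)
    ctrl.command_gripper(wobj-0.012,sq)
    print('grip',ctrl.current_gripper_width(),ctrl.current_grasp_force())
    ctrl.move_straight([*xy,0.17],rate=0.15)
    ctrl.dwell(0.1); print('lift',ctrl.current_gripper_width(),ctrl.current_grasp_force())
    return abs(ctrl.current_gripper_width()-wobj)<0.008
def place(loc,h,slack=0.009):
    xy=C+loc
    ctrl.reach([*xy,0.17],down(0))
    ctrl.dwell(0.1); w=ctrl.current_gripper_width(); print('over',w,ctrl.current_grasp_force())
    ctrl.move_straight([*xy,h+0.008],rate=0.10)
    print('down',ctrl.current_gripper_width(),ctrl.current_wrist_force().round(1))
    ctrl.command_gripper(w+slack)
    ctrl.move_straight([*xy,0.17],rate=0.15)
    print('t',ctrl.current_time())
E
python3 - <<'E'
from h import *
ctrl.command_gripper(0.05)
q=ctrl.current_tcp_pos(); ctrl.move_straight([q[0],q[1],0.2],rate=0.15)
B=show()
b=min(B,key=lambda b:np.hypot(*(b['xy']-[.46,-.355])))
th=np.radians(b['th']); n=np.array([-np.sin(th),np.cos(th)])
xy=b['xy']+n*(b['W']/2000-0.018); print('comb',xy)
if pick(xy,th,0.003,0.056,0.036,20): place([0,0.0977],0.003)
snap('top','top5.png'); show()
E
```

```text
[380. 322.] [ 0.4536 -0.2438] 149.4 34.2 th-0.7 z0.0310
[440. 319.] [ 0.4595 -0.3576] 148.6 24.1 th-2.7 z0.0131
[312. 304.] [ 0.4858 -0.1218] 149.2 46.0 th2.2 z0.0369
[391. 228.] [ 0.6193 -0.2673] 72.4 53.7 th-11.0 z0.0374
[501. 220.] [ 0.6269 -0.4518] 73.2 53.0 th-71.9 z0.0856
[306. 216.] [ 0.6427 -0.1126] 71.5 51.7 th2.4 z0.0318
[425. 172.] [ 0.7091 -0.3188] 81.7 77.8 th-46.2 z0.1046
[342. 150.] [ 0.7677 -0.1791] 87.5 85.6 th-0.4 z0.0269
comb [ 0.45921191 -0.36351769]
grip 0.02404813453307354 0.0
lift 0.02420034636851745 0.0
[322. 310.] [ 0.4737 -0.1391] 174.2 82.8 th0.0 z0.0360
[392. 228.] [ 0.6192 -0.2674] 72.4 53.8 th-11.6 z0.0373
[501. 221.] [ 0.6268 -0.4524] 71.6 53.1 th-65.2 z0.0857
[306. 216.] [ 0.6429 -0.1127] 71.2 51.8 th3.0 z0.0318
[425. 172.] [ 0.7091 -0.3188] 81.7 77.8 th-46.2 z0.1045
[342. 150.] [ 0.7678 -0.1791] 87.5 85.6 th-0.4 z0.0268
```

View pics/top5.png

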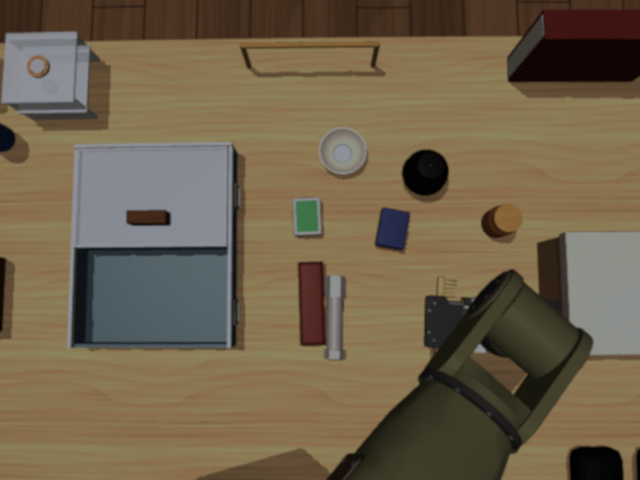

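The top view shows the flashlight was knocked to (335,317), beside the glasses case. The comb is still at (445,318): the fingers closed above it. The tips seem to end higher than the reported TCP, so I'll touch the table to measure that.

Run:
```python
from h import *
np.set_printoptions(precision=4,suppress=True)
ctrl.reach([0.36,-0.30,0.1],down(0)); 
for w in (0.05,0.01):
    ctrl.command_gripper(w,20)
    p,d,c=snap('wrist'); P=pts(c,d); t=ctrl.current_tcp_pos()
    m=(P[...,2]>0.09)&(np.abs(P[...,0]-t[0])<0.03)&(np.abs(P[...,1]-t[1])<0.08)&(P[...,2]<0.2)
    print('tip z by depth - tcp',np.nanpercentile(P[m][:,2],[0,1,5])-t[2],m.sum())
    ctrl.move_straight([0.36,-0.30,0.012],rate=0.1)
    f0=ctrl.current_wrist_force()[2]
    for i in range(20):
        z=0.010-0.002*i
        ctrl.move_straight([0.36,-0.30,z],rate=0.03); f=ctrl.current_wrist_force()[2]-f0
        if abs(f)>4: break
    print(w,'contact z',z,ctrl.current_tcp_pos(),f)
    ctrl.move_straight([0.36,-0.30,0.1],rate=0.15)
print(ctrl.current_time())
```

```text
tip z by depth - tcp [0.0248 0.0276 0.0338] 5315
0.05 contact z -0.026000000000000002 [ 0.3602 -0.3002 -0.0249] 19.38582859854351
tip z by depth - tcp [0.0255 0.0285 0.0343] 2823
0.01 contact z -0.026000000000000002 [ 0.3602 -0.3002 -0.0249] 21.36110189772212
47.9417
```

Fingertips sit 24.5 mm above the reported TCP, confirmed by contact and by depth. I'll build that offset into the moves and take the comb.

```bash
sed -i 's/\[\*xy,h\]/[*xy,h-TIP]/; s/h+0.008\]/h+0.008-TIP]/; s/^C=/TIP=0.0245\nC=/' h.py
cat >> h.py <<'E'
def gf():
    "glasses (red) and flashlight (grey, not red) rectangles"
    s=snap('top'); p,P,c,m=hmask('top',0.008,0.06,s)
    hsv=cv2.cvtColor(p,cv2.COLOR_RGB2HSV); w=np.zeros_like(m); w[230:400,250:430]=1
    red=(hsv[...,1]>90)&((hsv[...,0]<8)|(hsv[...,0]>172)); out={}
    for n,mm,zt in(('glasses',red,.036),('flash',(hsv[...,1]<60)&~red,.028)):
        q=cv2.morphologyEx((mm&(m*w>0)).astype(np.uint8),cv2.MORPH_OPEN,np.ones((3,3),np.uint8))
        ks=cv2.findContours(q,cv2.RETR_EXTERNAL,cv2.CHAIN_APPROX_NONE)[0]
        if not ks: continue
        k=np.vstack([k for k in ks if cv2.contourArea(k)>40]).reshape(-1,2)
        (x,y),(a,b),th=cv2.minAreaRect((onplane(c,k,zt)[:,:2]*1000).astype(np.float32))
        if a<b: a,b,th=b,a,th+90
        th=(th+90)%180-90; out[n]=(np.array([x,y])/1000,a,b,np.radians(th)); print(n,x,y,a,b,th)
    return out
E
python3 - <<'E'
from h import *
if pick([.4594,-.3642],np.radians(-4),0.0025,0.056,0.036,20): place([0,0.0977],0.0025)
show(); gf(); snap('top','top6.png')
E
```

```text
grip 0.03580886518089794 20.000241100788116
lift 0.03574119799837799 19.999869167804718
over 0.03555584083269701 19.999828934669495
down 0.03564255234849039 [ 0.2  0.6 -0.9]
t 59.2167
[322. 310.] [ 0.4737 -0.1391] 174.2 82.8 th0.0 z0.0360
[392. 228.] [ 0.6193 -0.2673] 72.4 53.7 th-11.1 z0.0373
[501. 220.] [ 0.6269 -0.4518] 73.2 53.0 th-71.9 z0.0856
[307. 216.] [ 0.6427 -0.1126] 71.6 51.7 th2.4 z0.0317
[425. 172.] [ 0.7092 -0.3189] 81.7 77.8 th-46.2 z0.1042
[342. 150.] [ 0.7678 -0.1791] 87.5 85.6 th-0.4 z0.0266
glasses 485.51324462890625 -121.84925842285156 144.521240234375 41.111785888671875 1.6315221786499023
flash 506.987548828125 -150.90191650390625 244.84129333496094 69.1105728149414 13.673453330993652
```

View pics/top6.png

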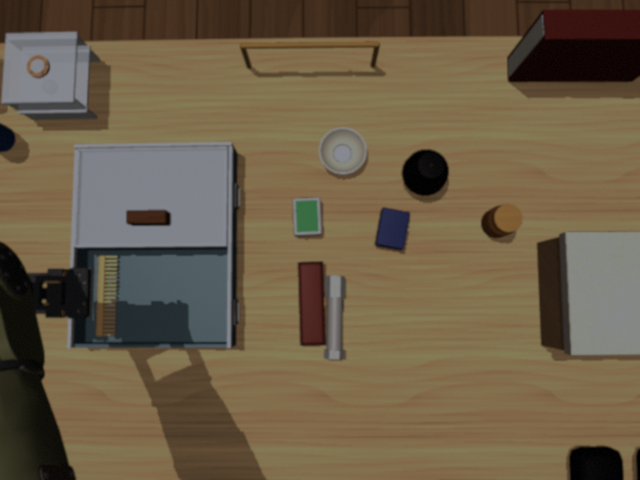

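The comb now lies in the well at (107,297). The flashlight spans (335,276) to (335,359), about 5 mm off the glasses case, with its tail sticking out past the case's end. I'll grip the tail, drag it clear, then regrip at the middle.

Run:
```python
from h import *
np.set_printoptions(precision=4,suppress=True)
c=ctrl.calibration('top')
a,b=onplane(c,[[335.5,276],[334.7,359.5]],0.026)[:,:2]; print(a,b,np.linalg.norm(a-b))
u=(a-b)/np.linalg.norm(a-b); th=np.arctan2(u[1],u[0]); g=b+0.009*u; print(th,g)
ctrl.command_gripper(0.058,20); ctrl.reach([*g,0.17],down(th))
ctrl.move_straight([*g,0.004-TIP],rate=0.12)
ctrl.command_gripper(0.022,20); print(ctrl.current_gripper_width(),ctrl.current_grasp_force())
ctrl.move_straight([g[0],g[1]-0.055,0.006-TIP],rate=0.08)
ctrl.command_gripper(0.058); ctrl.move_straight([g[0],g[1]-0.055,0.17],rate=0.15)
ctrl.reach([0.45,0.1,0.2],down(0))
show(); print(ctrl.current_time())
```

```text
[ 0.534  -0.1655] [ 0.3847 -0.1631] 0.14929054279634071
-0.015923180913124054 [ 0.3937 -0.1632]
0.035289506030396225 20.00191032886505
[365. 317.] [ 0.4608 -0.2179] 149.6 36.1 th-0.6 z0.0312
[311. 303.] [ 0.486  -0.1211] 149.5 46.6 th0.0 z0.0369
[392. 228.] [ 0.6193 -0.2674] 72.2 53.5 th-11.0 z0.0374
[501. 220.] [ 0.6267 -0.4521] 72.4 53.1 th-65.2 z0.0856
[306. 216.] [ 0.6427 -0.1126] 71.5 51.7 th2.4 z0.0318
[425. 172.] [ 0.7091 -0.3188] 81.7 77.8 th-46.2 z0.1044
[342. 150.] [ 0.7677 -0.1791] 87.5 85.5 th-0.4 z0.0270
67.725
```

```bash
cat >> h.py <<'E'
def go(near,h,wopen,wobj,sq,loc,th=None):
    b=min(show(),key=lambda b:np.hypot(*(b['xy']-near)))
    if np.hypot(*(b['xy']-near))>0.02: print('MOVED',b); return False
    t=np.radians(b['th']) if th is None else th
    if not pick(b['xy'],t,h,wopen,wobj,sq): print('MISS'); return False
    place(loc,h); return True
E
python3 - <<'E'
from h import *
ok=go([.4608,-.2179],0.004,0.056,0.028,30,[0,0.0419])
if ok: ok=go([.486,-.1215],0.012,0.070,0.046,30,[0,-0.0189],np.radians(1.6))
ctrl.reach([0.45,0.0,0.25],down(0))
snap('top','top7.png'); show()
E
```

```text
[365. 318.] [ 0.4608 -0.2179] 149.6 36.1 th-0.6 z0.0309
[311. 303.] [ 0.486  -0.1211] 149.5 46.6 th0.0 z0.0369
[392. 228.] [ 0.6193 -0.2673] 72.4 53.7 th-11.0 z0.0374
[501. 220.] [ 0.6267 -0.4521] 72.4 53.1 th-65.2 z0.0856
[306. 216.] [ 0.6429 -0.1127] 71.2 51.8 th3.0 z0.0317
[425. 172.] [ 0.7091 -0.3188] 81.7 77.8 th-46.2 z0.1045
[342. 150.] [ 0.7678 -0.1792] 87.5 85.6 th-0.4 z0.0265
grip 0.027241819534929327 30.000382661819458
lift 0.026957847644119088 29.997129142284393
over 0.027182639495445523 29.996740221977234
down 0.026969119402618574 [ 0.3  0.2 -3.4]
t 78.4583
[311. 304.] [ 0.486  -0.1211] 149.5 46.6 th0.0 z0.0370
[391. 228.] [ 0.6192 -0.2673] 72.6 53.7 th-11.1 z0.0375
[500. 220.] [ 0.6267 -0.4521] 72.4 53.1 th-65.2 z0.0857
[307. 217.] [ 0.6428 -0.1127] 71.3 51.8 th3.1 z0.0318
[425. 172.] [ 0.7091 -0.3188] 81.7 77.8 th-46.2 z0.1044
[342. 150.] [ 0.7677 -0.1791] 87.5 85.5 th-0.4 z0.0270
grip 0.04594913783457294 30.000398755073547
lift 0.045317245949155725 29.99983102083206
over 0.04575740008922273 29.999746084213257
down 0.04558053239604136 [-0.1  1.  -0.7]
t 88.7917
[391. 228.] [ 0.6193 -0.2673] 72.3 53.7 th-11.1 z0.0374
[501. 221.] [ 0.6267 -0.4519] 72.4 53.0 th-65.6 z0.0858
[306. 216.] [ 0.6427 -0.1126] 71.6 51.7 th2.4 z0.0317
[424. 172.] [ 0.7091 -0.3188] 81.7 77.8 th-46.2 z0.1045
[342. 150.] [ 0.7678 -0.1791] 87.5 85.6 th-0.4 z0.0268
```

View pics/top7.png

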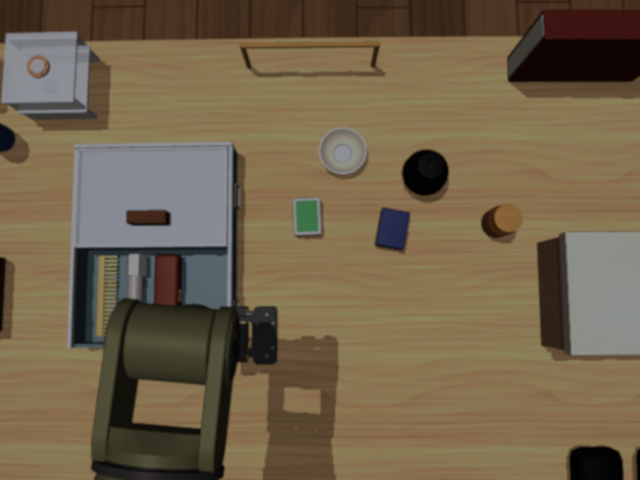

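The comb, flashlight and glasses case lie side by side in the well at (107–170, 280). Next, the ring box and the tin.

Run:
```python
from h import *
ok=go([.6193,-.2673],0.012,0.074,0.052,30,[-0.0375,-0.0905])
if ok: ok=go([.6428,-.1127],0.009,0.074,0.052,30,[0.0375,-0.0905])
ctrl.reach([0.45,-0.2,0.3],down(0))
s=snap('top','top8.png'); show()
P=pts(s[2],s[1]); m=np.s_[255:342,82:230]; print('max z in well',np.nanpercentile(P[m][...,2],[50,95,99,100]),ctrl.current_time())
```

```text
[391. 228.] [ 0.6192 -0.2674] 72.6 53.5 th-11.1 z0.0374
[501. 220.] [ 0.6267 -0.452 ] 72.4 53.1 th-65.2 z0.0857
[306. 216.] [ 0.6427 -0.1126] 71.5 51.7 th2.4 z0.0317
[425. 173.] [ 0.7092 -0.3188] 81.7 77.8 th-46.2 z0.1043
[342. 150.] [ 0.7678 -0.1791] 87.5 85.6 th-0.4 z0.0267
grip 0.05169731896950791 30.00048190355301
lift 0.052197098597157196 29.999789893627167
over 0.051409840388638266 29.999788105487823
down 0.05205384655042365 [-0.6 -1.  -0.9]
t 100.1083
[501. 220.] [ 0.6268 -0.4524] 71.6 53.1 th-65.2 z0.0856
[306. 217.] [ 0.6428 -0.1127] 71.1 51.8 th3.0 z0.0316
[425. 172.] [ 0.7091 -0.3188] 81.7 77.8 th-46.2 z0.1045
[342. 150.] [ 0.7678 -0.1791] 87.5 85.6 th-0.4 z0.0266
grip 0.051800012784050525 29.97295618057251
lift 0.05191041557216192 29.973206520080566
over 0.05151577142112049 29.973164498806
down 0.05193399075416293 [-0.1  1.5 -1.3]
t 109.8583
[501. 220.] [ 0.6268 -0.4517] 73.2 53.0 th-71.9 z0.0858
[425. 172.] [ 0.7092 -0.3188] 81.7 77.8 th-46.2 z0.1043
[342. 149.] [ 0.7677 -0.1791] 87.5 85.5 th-0.4 z0.0269
max z in well [0.01970999 0.04361831 0.07106023 0.07867436] 111.15
```

View pics/top8.png

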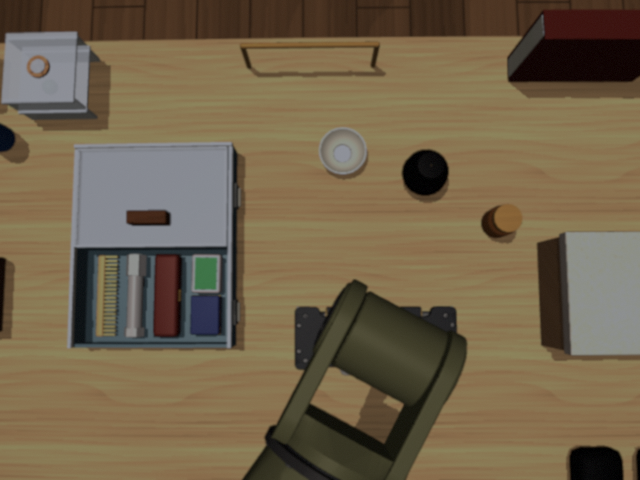

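All five lie flat in the well: comb, flashlight, glasses case, tin (206,273) and ring box (205,314). The bystanders haven't moved. Closing the tray.

Run:
```python
from h import *
np.set_printoptions(precision=4,suppress=True)
z=0.078-TIP
ctrl.command_gripper(0.06,25); ctrl.reach([0.6333,0.1615,0.16],down(np.pi/2))
ctrl.move_straight([0.6333,0.1615,z],rate=0.1)
ctrl.command_gripper(0.014,25); print(ctrl.current_gripper_width(),ctrl.current_grasp_force())
p=np.array(ctrl.current_tcp_pos())
for i in range(40):
    dx=0.02*(i+1) if i<8 else 0.16+0.002*(i-7)
    ctrl.move_straight([p[0]-dx,p[1],z],rate=0.06)
    f=ctrl.current_wrist_force(); w=ctrl.current_gripper_width()
    if i%4==0 or i>13: print(i,f.round(1),(ctrl.current_tcp_pos()-p)[0].round(4),w.round(4))
    if abs(f[0])>12 or w<0.018: break
ctrl.dwell(0.4)
print(ctrl.current_tcp_pos())
ctrl.command_gripper(0.06); q=ctrl.current_tcp_pos(); ctrl.move_straight([q[0],q[1],0.2],rate=0.15)
ctrl.reach([0.4,-0.25,0.35],down(0))
s=snap('top','top9.png'); P=pts(s[2],s[1]); Z=P[...,2]
m=(Z>0.085)&(Z<0.12)&(P[...,0]<0.7)&(P[...,0]>.4)&(P[...,1]>0.05)&(P[...,1]<0.25)
print('handle',cv2.minAreaRect((P[m][:,:2]*1000).astype(np.float32))); show(); print(ctrl.current_time())
```

```text
0.024169201566860386 24.998981952667236Traceback (most recent call last):
  File "<stdin>", line 12, in <module>
AttributeError: 'float' object has no attribute 'round'
```

Run:
```python
from h import *
np.set_printoptions(precision=4,suppress=True)
z=0.078-TIP; x0=0.6333
p=np.array(ctrl.current_tcp_pos()); print(p,ctrl.current_gripper_width())
for i in range(1,40):
    dx=0.02*(i+1) if i<8 else 0.16+0.002*(i-7)
    ctrl.move_straight([x0-dx,p[1],z],rate=0.06)
    f=ctrl.current_wrist_force(); w=ctrl.current_gripper_width()
    if i%4==0 or i>13: print(i,f.round(1),ctrl.current_tcp_pos()[0],w)
    if abs(f[0])>12 or w<0.018: break
ctrl.dwell(0.4)
print(ctrl.current_tcp_pos())
ctrl.command_gripper(0.06); q=ctrl.current_tcp_pos(); ctrl.move_straight([q[0],q[1],0.2],rate=0.15)
ctrl.reach([0.4,-0.25,0.35],down(0))
s=snap('top','top9.png'); P=pts(s[2],s[1]); Z=P[...,2]
m=(Z>0.085)&(Z<0.12)&(P[...,0]<0.7)&(P[...,0]>.4)&(P[...,1]>0.05)&(P[...,1]<0.25)
if m.any(): print('handle',cv2.minAreaRect((P[m][:,:2]*1000).astype(np.float32)))
show(); print(ctrl.current_time())
```

```text
[0.6129 0.1614 0.0536] 0.024331592934497066
4 [-2.4 -6.2  2.7] 0.5329862011702512 0.023801761959007947
8 [-0.1 -9.3  1.3] 0.47125692763864696 0.023717362756723117
12 [ 0.4 -8.9  1.1] 0.46336711601990044 0.023904520512014672
14 [ 0.1 -9.1  2.8] 0.45936484620856066 0.02368248871648162
15 [ 6.5 -9.4 -3.4] 0.4581152671691309 0.023916953092253206
16 [ 23.8  -7.4 -16.9] 0.458172485576509 0.02401875895007254
[0.4582 0.1609 0.0535]
handle ((459.2405700683594, 161.67703247070312), (23.750150680541992, 72.13282775878906), 0.06702752411365509)
[502. 220.] [ 0.6267 -0.452 ] 72.4 53.1 th-65.2 z0.0857
[424. 172.] [ 0.7091 -0.3188] 81.7 77.8 th-46.2 z0.1045
[343. 150.] [ 0.7677 -0.1791] 87.5 85.5 th-0.4 z0.0270
124.9167
```

View pics/top9.png

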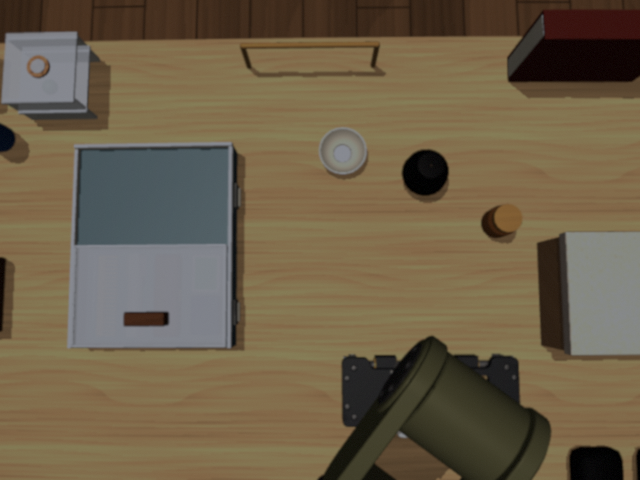

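The tray is home against the near stop, with the handle at (146,319) and full travel of 175 mm. The bystanders are where they started, and the arm is clear of everything.

```bash
python3 -c "
from cell import ctrl
ctrl.dwell(0.3); print(ctrl.sign_off())"
```

```text
the job is handed in; nothing more can be done
None
```

All five items are packed flat in the well, the tray is shut against its near stop, the vase, jar and dish stand where they were, and the job is handed in at about 125 s; no verdict came back from the hand-in.

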